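Load the post-cure box, free its cover if caught, and hold it open

ROBOT

A 6-joint arm with a two-finger parallel gripper is mounted at the origin on the work surface. World frame = base frame: x ahead of the robot, y to its left, z up, the work surface at z = 0. Lengths are in m, angles in rad, forces in N, time in s.
With the tool pointing down it reaches from about 0.25 to 0.775 m from the base axis. Payload 8.9 kg.
Tool frame: the origin (TCP) lies at the very end of the fingers, on their centre line; the grasp point (between the pads) lies 19 mm behind it; z points along the fingers, y is the direction in which the jaws open and shut (so a half turn about z gives the same grasp; the last joint's range is limited). The gripper opens to 85 mm and grips with 20 to 120 N. Pads are 22 mm wide; open, the fingers measure 114 mm over their backs; the gripper's body (76 mm by 85 mm) begins 54 mm behind the grasp point. The pads swing forward as they close: fully open they stand 13 mm farther back than shut.
Start: joints at [1.12, 0.291, -0.153, 1.127, 0, 1.431], TCP at [0.161, 0.5, 0.231] pointing down, gripper open.
Joint ranges: [-2.52, 2.52], [-0.91, 1.74], [-1.3, 1.37], [-1.96, 2.02], [-1.52, 1.47], [-3.14, 3.14]. Speed limits (rad/s): [2.22, 2.22, 2.79, 3.14, 3.14, 3.14].

INTERFACE

Orientations are given as a unit quaternion [x, y, z, w].
In Python, from bench import status, imaging, env, models gives the robot as it stands. The module is installed in compiled form; this text tells all that it offers.
- The arm moves only by the tool arm_command, never from a script. Its arguments are lists of equal length, an entry for each row: "delta_pos": the shift along the tool's x, y, z in m, a list of three; "angular": the turn, a rotation vector about the tool's x, y, z in rad, a list of three; "hand": the opening, from 0 (shut) to 1 (fully open). A call has 1 to 20 rows; each row is the pose to reach, as a shift and turn from the pose commanded when the call began, along the tool's axes at that moment; what a row does not reach only later rows make up. A row lasts 1/10 s, in which the tool goes at most 50 mm and 8.59 degrees, less where a joint would pass 70% of its speed; a pose out of reach is approached as far as the arm can. A call with a gripper value outside its range is refused whole. The fingers move at their own pace and stop on an object; "grip_force" is the grip in N (left out, the last holds). Time passes only in rows, so rows that repeat a pose let the fingers close. It gives the time, the measured TCP pose, the force and the opening at its end, in the units of the state.
- status.state(): the state, without advancing time (a new reading comes with each control period).
- imaging.capture(name): name is "scene" or "side" or "wrist"; returns a dict with "img" (480x640x3 uint8, red, green, blue), "fovy" (degrees; the focal length in pixels is half the picture's height over the tangent of half this angle, whatever the lens; pixels are square), "cx", "cy" (the principal point, pixels), "world_from_camera" (4x4, takes a point from camera to world coordinates). Camera axes: x right, y up, looking along -z (the intrinsics and any distortion apply to the point x, -y, -z); pixel columns grow to the right and rows downward; lengths in m; the calibration is good to about 2 mm. A picture is of the moment at which its call begins. There is no depth.
- env.job_done(): hands the job in, once; it reports no verdict.
Trained networks look in a picture, given as the dict that the camera call returned (one of the last four; its "shot" number tells which), for a name from the list of things; names that differ only in an ending like _2 or _b are one class to them, and where a whole thing is asked for, a point or a joint stands for the part that bears it (a point fixed in the world has none). Each returns a list of dicts, best first, with "score" (0 to 1); they miss things now and then, are a little off and sometimes report something else, mostly with a low value. They report only what shows in the picture. A call takes as long as a camera call. They do not tell look-alikes from the thing itself.
- models.search_frame(picture, label): "point" ([column, row] in pixels, amid what is visible of it).
- models.outline_of(picture, label): "mask" (480x640 bool, what is visible of it) and "point" ([column, row] in pixels, amid what is visible of it).
The state is a dict: "time_s": time; "joints": joint angles; "qvel": joint speeds; "effort": joint torques, N m; "tcp_pos": TCP position; "eef_rot": TCP orientation; "contact_force": force on the tool from outside, world axes, zero at the start; "ft_torque": the same for the moment, N m; "finger_gap": opening from 0.0 (shut) to 1.0 (fully open).
Only numpy, scipy, OpenCV 4.12 (cv2) and the standard library are available. Lean on these libraries where they do the work, as an engineer would, in place of code of your own. Each camera call takes 0.05 s, during which the arm holds its last target. There are 200 camera calls.

TASK

Set the green moulded cap down flat, boss up, in the open drawer of the blue post-cure box and push the drawer fully shut. Then tug the cover's handle upward to learn whether its catch is holding, without forcing it; slide the red release back only if the cover is caught, otherwise leave the release alone. Lift the cover about half-way up (roughly 45 degrees) and finish still holding it there with the gripper, for a colleague to look in; do not drop the cap, and leave the steel insert, the jar and the wrench where they are.

Things in the scene. Friction and masses are not known exactly. Their poses are not given: they have to be found in the camera images.
- cap: Moulded cap, loose, 50-100 g, standing on the bench: a green disc 56 mm across and 12 mm high carrying a black cylindrical boss 28 mm across and 16 mm high (28 mm high in all), white ring around the boss, brass dot on top. Origin: centre of its underside; z up through the boss.
- unit: Blue post-cure box, fixed, 180 mm deep, 200 wide, 108 high with its cover; on its right (-y) side a grey latch case 63 mm wide, 110 deep, 128 high, flush with the front. Origin: on the bench under the middle of the box's front face; x points into the box (away from the robot), y left, z up. The box roofs over all at unit x > 0; things up to 60 mm high pass under.
- drawer (a joint): Drawer, a straight slide along the unit's -x: 0 is fully shut, up to 0.11 m drawn out; starts drawn out about 0.10. Slides with about 1.5 N of friction and stays where it is left.
- drawer_in (a point): Point on the drawer's inner floor (16 mm above the bench), midway across, 52 mm behind the back of the front panel; moves with the drawer; axes as the unit's. Tray inside: from 48 mm in front of this point to 74 mm behind it, 162 mm wide, walls 36 mm high. Grey front panel 190 mm wide, 12 thick, top 80 mm above the bench.
- drawer_handle (a point): Centre of the drawer's steel bar handle, a round bar 10 mm thick, 100 mm long along the unit's y, 62 mm above the bench, 35 mm in front of the front panel; moves with the drawer. Drawer shut: at (-0.047, 0, 0.062) in the unit's frame. It can be pushed from its near side.
- cover (a joint): Blue cover with vent slots, hinged along its far edge: 0 shut, grows as the near edge rises, stop at 1.2 rad. Falls shut if let go. 0.25-0.5 kg: about 2 N at the handle lifts it. If caught it rises only about 0.024 rad (3.5 mm at the handle), then stands firm; if not, it rises freely. Which it is cannot be seen: only a tug tells.
- cover_handle (a point): Centre of the cover's steel bar handle, a round bar 10 mm thick, 80 mm long along the unit's y, centre line 35 mm above the cover's top. Shut: at (0.030, 0.010, 0.143) in the unit's frame; moves on a circle about the hinge line. Pinch it from above, fingers closing along the unit's x; the gripper may stay upright while the bar turns in the fingers.
- cover_hinge (a point): Point on the cover's hinge line, at (0.175, 0, 0.100) in the unit's frame. The hinge line runs along the unit's y.
- release (a joint): Red release knob, a slide along the unit's -y (away from the cover): 0 at the start, stop at 0.026 m, about 2 N of friction, stays where left; looks the same whether or not the cover is caught. Slid all the way it draws the hidden bolt out of the keeper (small steel box on the cover's right side) for good, and the cover can be lifted.
- release_knob (a point): Centre of the top of the red release knob, an upright block 16 mm (unit x) by 14 mm (unit y), 28 mm high, on the latch case, whose top is 128 mm above the bench. At the start at (0.0475, -0.122, 0.1575) in the unit's frame. It can be pinched from above or pushed from its left side.
- insert: Bystander: steel mould insert, a low cone 52 mm across below, 36 mm across on top, 30 mm high, loose on the bench. Origin: centre of its underside.
- jar: Bystander: jar with yellow cap, 56 mm across, 70 mm high, loose. Origin: centre of its underside.
- wrench: Bystander: steel wrench lying flat along its own x, about 180 mm long, loose. Origin: underside, near its middle.
There are look-alikes about, which are no part of the job. What is shaped like the cap but brown or orange is not meant.

How it is judged:
By the outcome, as a careful person would: the job done as asked, in the order asked, and still so for the second after the job is handed in, while the arm keeps its last pose, push and grip.
It also fails if it takes over 72 s, if anything falls off the work surface, if the arm or the gripper's body presses on something with over 40 N, if the wrist force passes 120 N, or if a joint passes its speed limit or range.

## Working session

There is one attempt and no reset: what is moved stays moved. The work goes in short steps, Python scripts to look and compute and a tool call to move; the robot and the scene stay as the last step left them, time stands still between calls to the robot, and variables do not carry over. Pictures are saved under pics/ and viewed, about 8 in all and at most 12, crops included, and the job is handed in when it is done.

Besides the shell and the picture viewer there is one more tool, called as name(argument=value, ...) on one line, values as JSON. arm_command: Moves the arm, as the interface text tells. Its arguments: {"type":"object","properties":{"delta_pos":{"type":"array","items":{"type":"array","items":{"type":"number"}}},"angular":{"type":"array","items":{"type":"array","items":{"type":"number"}}},"hand":{"type":"array","items":{"type":"number"}},"grip_force":{"type":"number"}},"required":["delta_pos","angular","hand"]}

```bash
mkdir -p pics; cat > h.py <<'E'
import numpy as np, cv2
from bench import status, imaging, env, models
def K(p):
    f=240/np.tan(np.radians(p['fovy'])/2); return f,p['cx'],p['cy']
def proj(p,X):
    X=np.atleast_2d(X); T=np.linalg.inv(p['world_from_camera']); c=X@T[:3,:3].T+T[:3,3]
    f,cx,cy=K(p); return np.c_[cx+f*c[:,0]/-c[:,2], cy+f*c[:,1]/c[:,2]]
def ray(p,px,z):
    f,cx,cy=K(p); T=np.array(p['world_from_camera']); d=T[:3,:3]@np.array([(px[0]-cx)/f,-(px[1]-cy)/f,-1]); o=T[:3,3]
    return o+d*(z-o[2])/d[2]
def save(p,n): cv2.imwrite(f'pics/{n}.png',p['img'][:,:,::-1])
E
python3 - <<'E'
from h import *
for n in ['scene','side']:
    p=imaging.capture(n); save(p,n); print(n,{k:v for k,v in p.items() if k not in('img','world_from_camera')}); print(np.round(p['world_from_camera'],3).tolist())
    for l in ['cap','unit','drawer_handle','cover_handle','release_knob','insert','jar','wrench']:
        print(l,[(np.round(d['point']).tolist(),round(d['score'],2)) for d in models.search_frame(p,l)][:4])
print(status.state())
E
```

```text
scene {'fovy': 47.282054069288584, 'cx': 314.5212237606998, 'cy': 241.2815029720942, 'shot': 1}
[[-0.86, -0.343, 0.378, 1.036], [0.51, -0.604, 0.612, 0.758], [0.018, 0.719, 0.694, 0.971], [0.0, 0.0, 0.0, 1.0]]
cap [([416.0, 400.0], 0.93), ([472.0, 342.0], 0.85), ([440.0, 364.0], 0.59), ([466.0, 406.0], 0.56)]
unit [([293.0, 279.0], 0.58)]
drawer_handle [([350.0, 276.0], 0.83)]
cover_handle [([280.0, 272.0], 0.94)]
release_knob [([200.0, 199.0], 0.54)]
insert [([280.0, 178.0], 0.58)]
jar [([344.0, 401.0], 0.74), ([293.0, 281.0], 0.53)]
wrench [([198.0, 201.0], 0.77)]
side {'fovy': 55.3248968525041, 'cx': 316.47252552765474, 'cy': 237.63018214113615, 'shot': 2}
[[0.863, 0.377, -0.335, 0.158], [-0.504, 0.631, -0.589, -0.662], [-0.011, 0.678, 0.735, 0.983], [0.0, 0.0, 0.0, 1.0]]
cap [([266.0, 192.0], 0.71), ([216.0, 222.0], 0.69), ([240.0, 207.0], 0.66), ([237.0, 189.0], 0.52)]
unit [([350.0, 248.0], 0.91)]
drawer_handle [([308.0, 254.0], 0.97)]
cover_handle [([358.0, 226.0], 0.9)]
release_knob [([362.0, 252.0], 0.66)]
insert [([373.0, 404.0], 0.9)]
jar [([306.0, 182.0], 0.93)]
wrench [([306.0, 252.0], 0.64), ([465.0, 363.0], 0.63)]
{'time_s': 0.9, 'joints': array([ 1.11971340e+00,  2.90667009e-01, -1.53433786e-01,  1.12672036e+00,
        1.76524901e-05,  1.43147717e+00]), 'qvel': array([ 0.00235571,  0.00032518,  0.00022696, -0.00074852,  0.00232363,
       -0.001425  ]), 'effort': array([ 1.07252541e-03, -5.37018871e+01,  3.31640732e+01,  1.78533141e-03,
       -1.88229404e-05,  1.38046212e-05]), 'tcp_pos': array([0.16102647, 0.4996683 , 0.23130963]), 'eef_rot': array([ 1.55251352e-01,  9.87875001e-01, -9.30713688e-06, -1.20554661e-05]), 'contact_force': array([-0.09759173,  0.24142562, -0.04025172]), 'ft_torque': array([ 0.05285401, -0.00765056,  0.03427835]), 'finger_gap': 0.99831199874396}
```

View pics/scene.png

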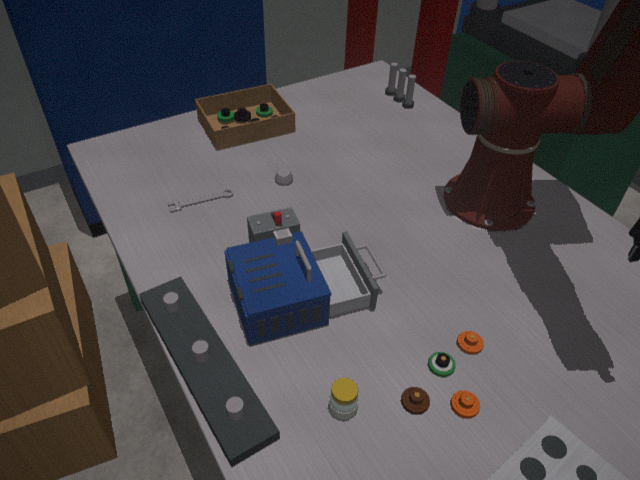

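View pics/side.png

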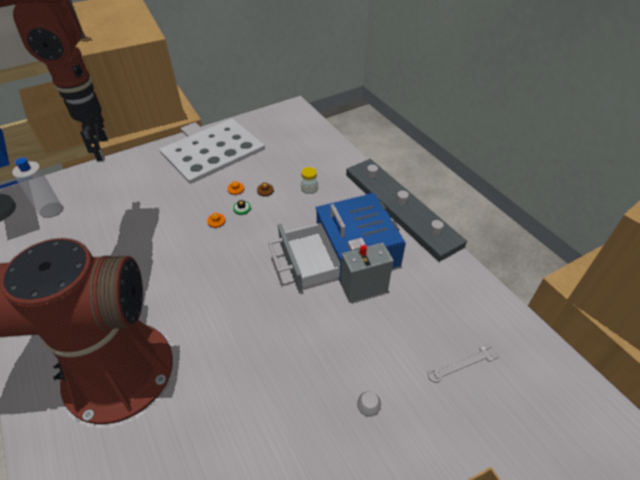

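```bash
python3 - <<'E'
from h import *
a=cv2.imread('pics/scene.png');b=cv2.imread('pics/side.png')
r=lambda i,x,y,w,h,s:cv2.resize(i[y:y+h,x:x+w],None,fx=s,fy=s,interpolation=cv2.INTER_CUBIC)
A=r(a,220,200,170,150,4); B=r(b,262,190,150,115,4)  # 680x600, 600x460
cv2.imwrite('pics/cA.png',A);
C=r(a,400,325,100,35*2,2); 
D=np.zeros((600,800,3),np.uint8); D[:460,:600]=B; D[460:600,:200]=C; D[460:600,210:410]=r(b,200,175,100,70,2); cv2.imwrite('pics/cB.png',D)
for n,i in(('a',a),('b',b)):
    hsv=cv2.cvtColor(i,cv2.COLOR_BGR2HSV)
    x0,y0,x1,y1=(400,325,490,420) if n=='a' else(200,175,290,235)
    m=cv2.inRange(hsv,(45,80,40),(85,255,255)); m[:y0]=0;m[y1:]=0;m[:,:x0]=0;m[:,x1:]=0
    v=np.argwhere(m); print('green',len(v),v.mean(0)[::-1],v.min(0),v.max(0), cv2.minEnclosingCircle(v[:,::-1].astype(np.float32)),cv2.fitEllipse(cv2.convexHull(v[:,::-1].astype(np.int32))))
E
```

```text
green 216 [440.75462963 365.91203704] [352 428] [376 454] ((441.0, 364.0), 13.601571083068848) ((441.2684326171875, 363.83392333984375), (23.468154907226562, 27.358787536621094), 117.2184066772461)
green 59 [241.88135593 210.15254237] [203 233] [213 250] ((241.5, 207.0), 8.558721542358398) ((241.46420288085938, 207.45034790039062), (12.53103256225586, 17.250896453857422), 83.51432037353516)
```

View pics/cA.png

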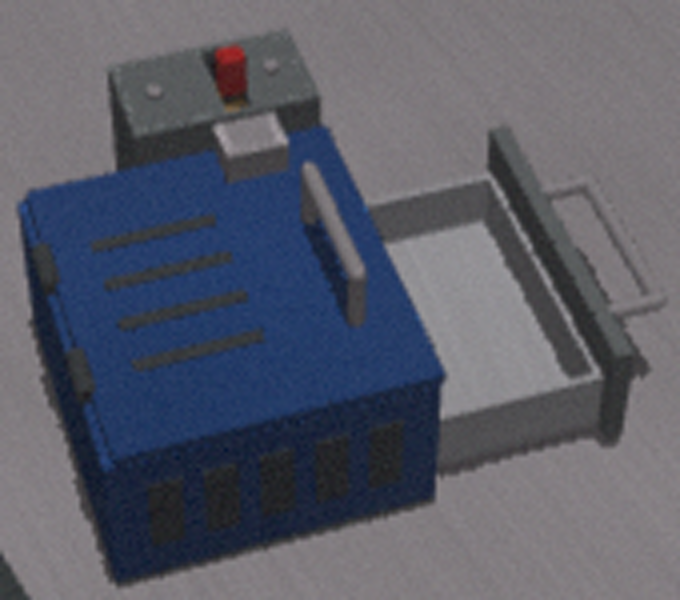

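View pics/cB.png

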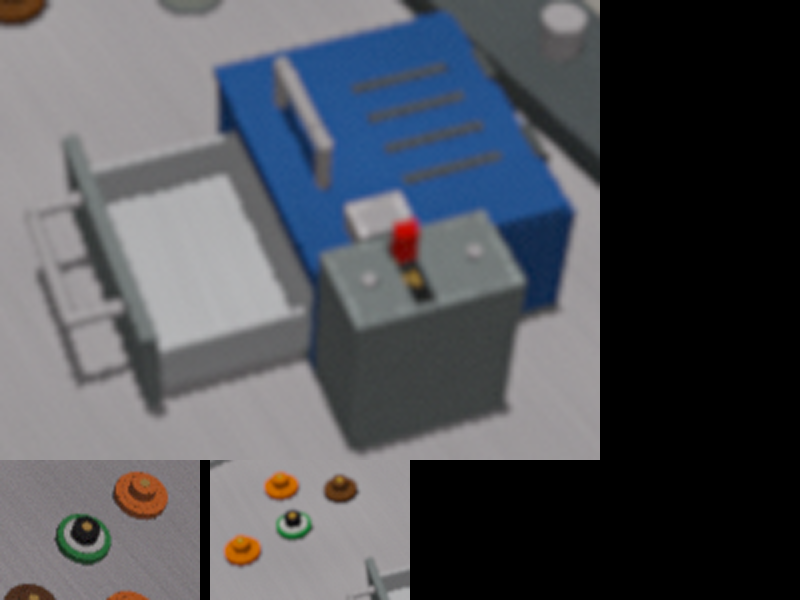

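The green cap with a white ring is at scene (441,364) and side (241,207). The look-alikes are orange at (471,342) and (466,404), brown at (416,400), and the ones in the wooden box at about (226,115), (243,115) and (264,110). By colour and by standing on the bench, the first is the one I want, and the crop confirms it. Next I fit the unit pose from landmarks in the crops.

```bash
python3 - <<'E'
from h import *
from scipy.optimize import least_squares
P={n:imaging.capture(n) for n in('scene','side')}
H=.108
L={'scene':[((308,170),(.03,-.03,.143)),((357,270),(.03,.05,.143)),((229,52),(.0475,-.122,.1575)),((443,377),(0,.1,H)),((115,465),(.18,.1,H)),((110,70),(.11,-.163,.128)),((285,33),(0,-.163,.128)),((320,92),(0,-.1,.128)),((590,187),(-.047,-.05,.062),1),((660,300),(-.047,.05,.062),1),((632,352),(-.012,.095,.08),1),((508,128),(-.012,-.095,.08),1)],
'side':[((283,65),(.03,.05,.143)),((323,145),(.03,-.03,.143)),((405,224),(.0475,-.122,.1575)),((217,70),(0,.1,H)),((447,14),(.18,.1,H)),((572,210),(.18,-.1,H)),((322,252),(0,-.1,.128)),((358,328),(0,-.163,.128)),((525,283),(.11,-.163,.128)),((38,213),(-.047,.05,.062),1),((70,320),(-.047,-.05,.062),1)]}
off={'scene':(220,200),'side':(262,190)}
def W(v,X,dr):
    X=np.array(X,float)
    if dr: X[0]-=v[3]
    c,s=np.cos(v[2]),np.sin(v[2]); return [v[0]+c*X[0]-s*X[1],v[1]+s*X[0]+c*X[1],X[2]]
def res(v):
    return np.concatenate([proj(P[n],W(v,l[1],len(l)>2))[0]-(np.array(l[0])/4+off[n]) for n in L for l in L[n]])
r=least_squares(res,[.55,.0,0,.1],loss='soft_l1')
print(np.round(r.x,4)); print(np.round(res(r.x).reshape(-1,2),1).tolist())
v=r.x
for n,X,d in [('cover_handle',(.03,.01,.143),0),('hinge',(.175,0,.1),0),('knob',(.0475,-.122,.1575),0),('drawer_in',(.052,0,.016),1),('dh',(-.047,0,.062),1)]: print(n,np.round(W(v,X,d),4))
# cap: black+green outline centre: fit disc at heights
pts={'scene':(441.27,363.83),'side':(241.46,207.45)}
def cr(c):
    out=[]
    t=np.linspace(0,2*np.pi,40)
    X=np.r_[np.c_[c[0]+.028*np.cos(t),c[1]+.028*np.sin(t),0*t],np.c_[c[0]+.028*np.cos(t),c[1]+.028*np.sin(t),0*t+.012]]
    for n in pts:
        e=cv2.minAreaRect(cv2.convexHull(proj(P[n],X).astype(np.float32)))[0]; out+=list(np.array(e)-pts[n])
    return out
r=least_squares(cr,[.4,.2],diff_step=1e-3); print('cap',r.x,np.round(r.fun,1), [ray(P[n],pts[n],.006) for n in pts])
E
```

```text
[ 0.5955  0.0475 -0.2014  0.102 ]
[[0.3, -0.3], [-0.1, 0.3], [0.1, -0.7], [-0.3, -1.4], [-3.3, -1.7], [-0.7, -1.2], [0.9, -1.4], [0.4, 0.8], [-0.9, -1.9], [-1.0, -0.6], [0.7, -0.9], [-0.7, -1.8], [-0.8, -0.8], [-0.1, -0.4], [0.1, -0.2], [-0.8, -2.0], [1.3, -2.4], [1.3, -2.7], [-1.2, -0.8], [-0.8, -0.9], [-0.3, -1.4], [-2.0, -0.9], [-0.1, -0.4]]
cover_handle [0.6269 0.0513 0.143 ]
hinge [0.7669 0.0125 0.1   ]
knob [ 0.6176 -0.0815  0.1575]
drawer_in [0.5465 0.0575 0.016 ]
dh [0.4495 0.0773 0.062 ]
cap [0.46821538 0.3501873 ] [ 0.  -0.   0.  -0.1] [array([0.46861823, 0.35058345, 0.006     ]), array([0.46787966, 0.34976899, 0.006     ])]
```

```bash
cat >> h.py <<'E'
from scipy.spatial.transform import Rotation as R
U=np.array([.5955,.0475]); YAW=-.2014
def u2w(x,y,z=None):
    c,s=np.cos(YAW),np.sin(YAW); return np.array([U[0]+c*x-s*y,U[1]+s*x+c*y]+([] if z is None else [z]))
def st():
    s=status.state(); Rm=R.from_quat(s['eef_rot']).as_matrix()
    print('t',round(s['time_s'],2),'tcp',np.round(s['tcp_pos'],4),'ax',np.round(Rm[:,:2].T,3).tolist(),'F',np.round(s['contact_force'],1),'gap',round(s['finger_gap'],3),'j',np.round(s['joints'],2)); return s
def go(p,yy=None,s=None):
    s=s or st(); q=R.from_quat(s['eef_rot']); d=q.inv().apply(np.array(p)-s['tcp_pos'])
    w=np.zeros(3)
    if yy is not None:
        T=np.c_[[np.sin(yy),-np.cos(yy),0],[np.cos(yy),np.sin(yy),0],[0,0,-1]]  # x=y cross z
        w=(q.inv()*R.from_matrix(T)).as_rotvec()
    print('to',np.round(p,4),'delta',np.round(d,4).tolist(),'rot',np.round(w,4).tolist())
E
python3 -c "
from h import *
go([.468,.350,.15],np.pi/2+YAW)"
```

```text
t 1.0 tcp [0.161  0.4997 0.2313] ax [[-0.952, 0.307, -0.0], [0.307, 0.952, -0.0]] F [ 0.9  0.4 -0.3] gap 1.001 j [ 1.12  0.29 -0.15  1.13 -0.    1.43]Traceback (most recent call last):
  File "<string>", line 3, in <module>
    go([.468,.350,.15],np.pi/2+YAW)
    ~~^^^^^^^^^^^^^^^^^^^^^^^^^^^^^
  File "h.py", line 24, in go
    w=(q.inv()*R.from_matrix(T)).as_rotvec()
               ~~~~~~~~~~~~~^^^
  File "scipy/spatial/transform/_rotation.pyx", line 1143, in scipy.spatial.transform._rotation.Rotation.from_matrix
ValueError: Non-positive determinant (left-handed or null coordinate frame) in rotation matrix 0: [[ 0.97978748  0.20004123  0.        ]
 [-0.20004123  0.97978748  0.        ]
 [ 0.          0.         -1.        ]].
```

```bash
sed -i 's/T=np.c_\[\[np.sin(yy),-np.cos(yy),0\]/T=np.c_[[-np.sin(yy),np.cos(yy),0]/' h.py
python3 -c "
from h import *
go([.468,.350,.15],np.pi/2+YAW)"
```

```text
t 1.0 tcp [0.161  0.4997 0.2313] ax [[-0.952, 0.307, -0.0], [0.307, 0.952, -0.0]] F [ 0.9  0.4 -0.3] gap 1.001 j [ 1.12  0.29 -0.15  1.13 -0.    1.43]
to [0.468 0.35  0.15 ] delta [-0.3381, -0.0483, 0.0813] rot [-0.0, 0.0, -0.1104]
```

arm_command(delta_pos=[[-0.338,-0.048,0.081],[-0.338,-0.048,0.081],[-0.338,-0.048,0.081],[-0.338,-0.048,0.081],[-0.338,-0.048,0.081],[-0.338,-0.048,0.081],[-0.338,-0.048,0.081],[-0.338,-0.048,0.081],[-0.338,-0.048,0.081],[-0.338,-0.048,0.081]], angular=[[0,0,-0.11],[0,0,-0.11],[0,0,-0.11],[0,0,-0.11],[0,0,-0.11],[0,0,-0.11],[0,0,-0.11],[0,0,-0.11],[0,0,-0.11],[0,0,-0.11]], hand=[0.6,0.6,0.6,0.6,0.6,0.6,0.6,0.6,0.6,0.6], grip_force=30)

```text
time_s: 2.0
tcp_pos: [0.4673, 0.3507, 0.1504]
eef_rot: [0.1, 0.995, 0.0, -0.0]
contact_force: [0.0, 0.3, 0.7]
finger_gap: 0.601
```

```bash
python3 - <<'E'
from h import *
p=imaging.capture('wrist'); save(p,'w1'); print(p['fovy'])
hsv=cv2.cvtColor(p['img'],cv2.COLOR_RGB2HSV); m=cv2.inRange(hsv,(45,80,40),(85,255,255))
v=np.argwhere(m); e=cv2.fitEllipse(cv2.convexHull(v[:,::-1].astype(np.int32))); print(len(v),e, ray(p,e[0],.010))
print('nn',[(d['point'],d['score']) for d in models.search_frame(p,'cap')])
go([.468,.350,.013])
E
```

```text
69.45074394573047
1258 ((321.55401611328125, 229.35784912109375), (63.73589324951172, 63.835262298583984), 102.80687713623047) [0.46637558 0.35255587 0.01      ]
nn [([286.0, 123.7], 0.85), ([432.5, 225.8], 0.7), ([372.3, 314.0], 0.59)]
t 2.1 tcp [0.4671 0.3511 0.1508] ax [[-0.98, 0.199, -0.0], [0.199, 0.98, 0.0]] F [ 0.2  0.4 -0.5] gap 0.599 j [ 0.52  0.46 -0.12  0.99  0.    0.72]
to [0.468 0.35  0.013] delta [-0.0011, -0.001, 0.1378] rot [0.0, 0.0, 0.0]
```

View pics/w1.png

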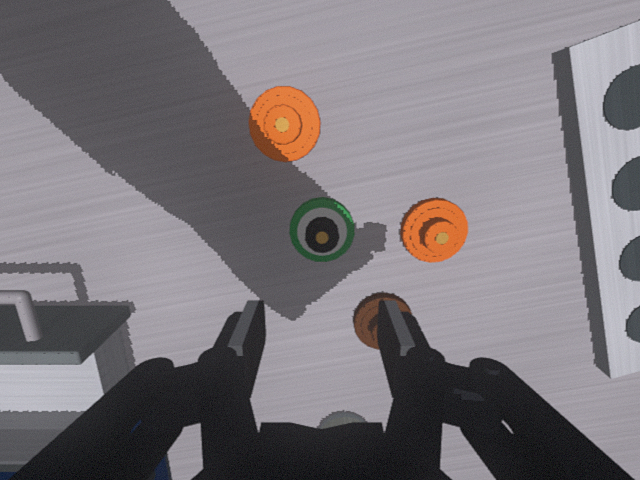

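The wrist view shows the green cap at (321,229), between the finger lines and clear of the orange (435,230) and brown (382,320) caps. The TCP is already over it, so I go straight down and close on the boss.

arm_command(delta_pos=[[0,0.001,0.04],[0,0.001,0.08],[0,0.001,0.11],[0,0.001,0.125],[0,0.001,0.133],[0,0.001,0.137],[0,0.001,0.137],[0,0.001,0.137],[0,0.001,0.137],[0,0.001,0.137],[0,0.001,0.137],[0,0.001,0.137],[0,0.001,0.137],[0,0.001,0.137]], angular=[[0,0,0],[0,0,0],[0,0,0],[0,0,0],[0,0,0],[0,0,0],[0,0,0],[0,0,0],[0,0,0],[0,0,0],[0,0,0],[0,0,0],[0,0,0],[0,0,0]], hand=[0.6,0.6,0.6,0.6,0.6,0.6,0.6,0.3,0,0,0,0,0,0], grip_force=35)

```text
time_s: 3.5
tcp_pos: [0.4689, 0.3518, 0.0145]
eef_rot: [0.101, 0.995, 0.001, 0.001]
contact_force: [-0.8, 0.2, 5.2]
finger_gap: 0.307
```

arm_command(delta_pos=[[0,0,-0.005],[0,0,-0.02],[0,0,-0.05],[0,0,-0.09],[0,0,-0.12],[0,0,-0.12]], angular=[[0,0,0],[0,0,0],[0,0,0],[0,0,0],[0,0,0],[0,0,0]], hand=[0,0,0,0,0,0])

```text
time_s: 4.1
tcp_pos: [0.4708, 0.3527, 0.1382]
eef_rot: [0.101, 0.995, 0.002, 0.003]
contact_force: [1.2, 0.5, -0.9]
finger_gap: 0.307
```

```bash
python3 - <<'E'
from h import *
p=imaging.capture('wrist'); save(p,'w2')
go(u2w(-.062,0,.15),np.pi/2+YAW)
go(u2w(-.062,0,.032),np.pi/2+YAW)
E
```

```text
t 4.15 tcp [0.4696 0.352  0.1358] ax [[-0.98, 0.201, -0.003], [0.201, 0.98, 0.003]] F [-0.  -0.3 -2.2] gap 0.307 j [ 0.52  0.47 -0.14  0.95 -0.    0.72]
to [0.5348 0.0599 0.15  ] delta [-0.1224, -0.2731, -0.0146] rot [0.003, 0.0035, -0.0005]
t 4.15 tcp [0.4696 0.352  0.1358] ax [[-0.98, 0.201, -0.003], [0.201, 0.98, 0.003]] F [-0.  -0.3 -2.2] gap 0.307 j [ 0.52  0.47 -0.14  0.95 -0.    0.72]
to [0.5348 0.0599 0.032 ] delta [-0.122, -0.2735, 0.1034] rot [0.003, 0.0035, -0.0005]
```

View pics/w2.png

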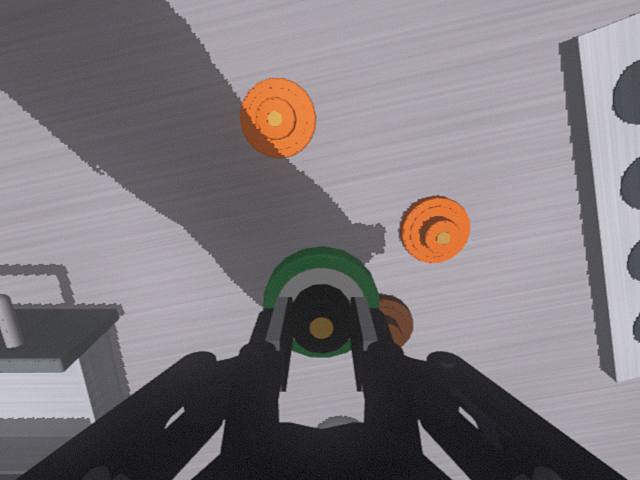

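Cap held by the boss, centred at (321,325). Carrying it over the drawer.

arm_command(delta_pos=[[-0.015,-0.03,-0.015],[-0.031,-0.068,-0.015],[-0.049,-0.109,-0.015],[-0.067,-0.15,-0.015],[-0.085,-0.191,-0.015],[-0.104,-0.232,-0.015],[-0.117,-0.262,-0.015],[-0.122,-0.273,-0.015],[-0.122,-0.273,-0.015],[-0.122,-0.273,-0.015],[-0.122,-0.273,-0.015]], angular=[[0,0,0],[0,0,0],[0,0,0],[0,0,0],[0,0,0],[0,0,0],[0,0,0],[0,0,0],[0,0,0],[0,0,0],[0,0,0]], hand=[0,0,0,0,0,0,0,0,0,0,0])

```text
time_s: 5.25
tcp_pos: [0.5325, 0.0607, 0.148]
eef_rot: [0.1, 0.995, 0.0, -0.0]
contact_force: [0.2, -0.4, -0.8]
finger_gap: 0.309
```

```bash
python3 - <<'E'
from h import *
p=imaging.capture('wrist'); save(p,'w3')
go(u2w(-.062,0,.031),np.pi/2+YAW)
E
```

```text
t 5.3 tcp [0.5326 0.0607 0.1481] ax [[-0.98, 0.199, 0.001], [0.199, 0.98, 0.0]] F [ 0.4 -0.1 -0.3] gap 0.309 j [-0.02  0.37 -0.26  0.93  0.    0.18]
to [0.5348 0.0599 0.031 ] delta [-0.0023, -0.0003, 0.1171] rot [0.0002, -0.0006, 0.0013]
```

View pics/w3.png

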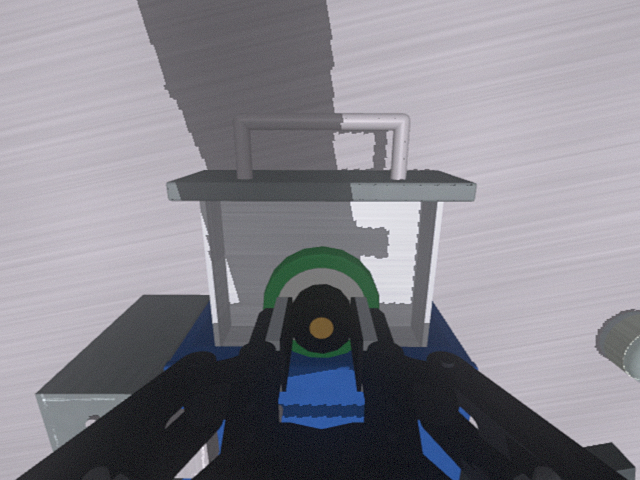

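The cap is centred across the tray (walls at columns 205–440) and behind the front panel. Lowering.

arm_command(delta_pos=[[-0.001,0,0.03],[-0.002,0,0.065],[-0.002,0,0.09],[-0.002,0,0.105],[-0.002,0,0.112],[-0.002,0,0.115],[-0.002,0,0.117],[-0.002,0,0.117],[-0.002,0,0.117]], angular=[[0,0,0],[0,0,0],[0,0,0],[0,0,0],[0,0,0],[0,0,0],[0,0,0],[0,0,0],[0,0,0]], hand=[0,0,0,0,0,0,0,0,0])

```text
time_s: 6.2
tcp_pos: [0.5355, 0.059, 0.032]
eef_rot: [0.101, 0.995, 0.0, 0.001]
contact_force: [0.7, -0.0, -0.4]
finger_gap: 0.31
```

arm_command(delta_pos=[[0,0,0.001],[0,0,0.002],[0,0,0.002]], angular=[[0,0,0],[0,0,0],[0,0,0]], hand=[0,0,0])

```text
time_s: 6.5
tcp_pos: [0.5362, 0.0588, 0.0305]
eef_rot: [0.101, 0.995, -0.0, 0.001]
contact_force: [-0.8, -0.9, 8.8]
finger_gap: 0.312
```

arm_command(delta_pos=[[0,0,0],[0,0,0],[0,0,0],[0,0,0],[0,0,0],[0,0,-0.01],[0,0,-0.03],[0,0,-0.07],[0,0,-0.11],[0,0,-0.12],[0,0,-0.12]], angular=[[0,0,0],[0,0,0],[0,0,0],[0,0,0],[0,0,0],[0,0,0],[0,0,0],[0,0,0],[0,0,0],[0,0,0],[0,0,0]], hand=[0.4,0.55,0.55,0.55,0.55,0.55,0.55,0.55,0.55,0.55,0.55])

```text
time_s: 7.6
tcp_pos: [0.5364, 0.059, 0.1516]
eef_rot: [0.101, 0.995, 0.0, 0.002]
contact_force: [0.4, -0.1, 0.2]
finger_gap: 0.551
```

```bash
python3 - <<'E'
from h import *
p=imaging.capture('wrist'); save(p,'w4')
hsv=cv2.cvtColor(p['img'],cv2.COLOR_RGB2HSV); m=cv2.inRange(hsv,(45,80,30),(85,255,255))
n,lab,s,c=cv2.connectedComponentsWithStats(m); i=1+s[1:,4].argmax(); v=np.argwhere(lab==i); e=cv2.fitEllipse(cv2.convexHull(v[:,::-1].astype(np.int32))); w=ray(p,e[0],.026); 
d=w[:2]-U; print(e,w,'unit',d@[np.cos(YAW),np.sin(YAW)],d@[-np.sin(YAW),np.cos(YAW)])
go(u2w(-.215,0,.15),np.pi/2+YAW)
E
```

```text
((320.5398254394531, 231.65765380859375), (67.08195495605469, 67.51026916503906), 103.53850555419922) [0.53368671 0.06048586 0.026     ] unit -0.06316159034199367 0.00035817495918872113
t 7.65 tcp [0.5353 0.059  0.1498] ax [[-0.98, 0.2, -0.001], [0.2, 0.98, 0.0]] F [-0.1 -1.3  0.1] gap 0.547 j [-0.03  0.37 -0.26  0.94 -0.    0.18]
to [0.3848 0.0905 0.15  ] delta [0.1537, 0.0007, -0.0004] rot [0.0002, 0.0013, -0.0004]
```

View pics/w4.png

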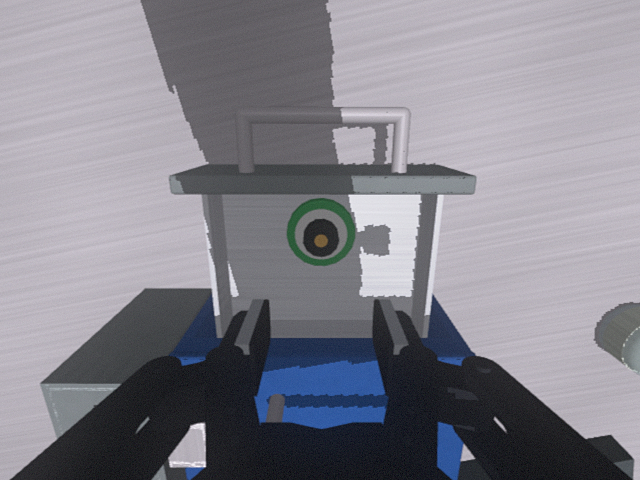

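Cap sits flat, boss up, in the tray at (321,232), unit (-0.063, 0.000). Next I go in front of the handle with closed fingers and push.

arm_command(delta_pos=[[0.04,0,0],[0.085,0,0],[0.12,0,0],[0.134,0,0],[0.134,0,0],[0.134,0,0.04],[0.134,0,0.08],[0.134,0,0.1],[0.134,0,0.102],[0.134,0,0.102]], angular=[[0,0,0],[0,0,0],[0,0,0],[0,0,0],[0,0,0],[0,0,0],[0,0,0],[0,0,0],[0,0,0],[0,0,0]], hand=[0,0,0,0,0,0,0,0,0,0])

```text
time_s: 8.65
tcp_pos: [0.4043, 0.0857, 0.047]
eef_rot: [0.101, 0.995, -0.0, -0.0]
contact_force: [-0.3, 0.1, 0.8]
finger_gap: -0.0
```

```bash
python3 - <<'E'
from h import *
go(u2w(-.06,0,.048),np.pi/2+YAW)
E
```

```text
t 8.65 tcp [0.4043 0.0857 0.047 ] ax [[-0.98, 0.201, 0.001], [0.201, 0.98, -0.0]] F [-0.3  0.1  0.8] gap -0.0 j [ 0.03  0.3  -0.71  0.56 -0.    0.23]
to [0.5367 0.0595 0.048 ] delta [-0.135, 0.001, -0.0011] rot [-0.0003, -0.0009, -0.0007]
```

arm_command(delta_pos=[[-0.01,0,0],[-0.02,0,0],[-0.028,0,0],[-0.036,0,0],[-0.044,0,0],[-0.052,0,0],[-0.06,0,0],[-0.068,0,0],[-0.076,0,0],[-0.084,0,0],[-0.092,0,0],[-0.1,0.001,0],[-0.108,0.001,0],[-0.114,0.001,0],[-0.12,0.001,0],[-0.124,0.001,0],[-0.127,0.001,0],[-0.127,0.001,0]], angular=[[0,0,0],[0,0,0],[0,0,0],[0,0,0],[0,0,0],[0,0,0],[0,0,0],[0,0,0],[0,0,0],[0,0,0],[0,0,0],[0,0,0],[0,0,0],[0,0,0],[0,0,0],[0,0,0],[0,0,0],[0,0,0]], hand=[0,0,0,0,0,0,0,0,0,0,0,0,0,0,0,0,0,0])

```text
time_s: 10.45
tcp_pos: [0.5289, 0.0613, 0.0474]
eef_rot: [0.101, 0.995, 0.0, 0.0]
contact_force: [0.4, 0.1, 0.0]
finger_gap: 0.006
```

arm_command(delta_pos=[[-0.002,0,0],[-0.004,0,0],[-0.005,0,0],[-0.006,0,0],[-0.006,0,0]], angular=[[0,0,0],[0,0,0],[0,0,0],[0,0,0],[0,0,0]], hand=[0,0,0,0,0])

```text
time_s: 10.95
tcp_pos: [0.5331, 0.0604, 0.0472]
eef_rot: [0.101, 0.995, 0.0, -0.001]
contact_force: [-5.6, 1.9, 4.1]
finger_gap: -0.002
```

arm_command(delta_pos=[[-0.001,0,0],[-0.002,0,0],[-0.003,0,0],[-0.003,0,0]], angular=[[0,0,0],[0,0,0],[0,0,0],[0,0,0]], hand=[0,0,0,0])

```text
time_s: 11.35
tcp_pos: [0.5332, 0.0603, 0.0466]
eef_rot: [0.1, 0.995, 0.0, -0.004]
contact_force: [-14.7, 4.1, 8.9]
finger_gap: 0.001
```

```bash
python3 - <<'E'
from h import *
st()
p=imaging.capture('side'); q=imaging.capture('scene')
a=cv2.resize(p['img'][190:305,262:412],(600,460),interpolation=cv2.INTER_CUBIC)
cv2.imwrite('pics/s5.png',a[:,:,::-1])
E
```

```text
t 11.35 tcp [0.5332 0.0603 0.0466] ax [[-0.98, 0.2, 0.007], [0.2, 0.98, -0.0]] F [-14.7   4.1   8.9] gap 0.001 j [-0.02  0.49 -0.38  0.7   0.    0.18]
```

View pics/s5.png

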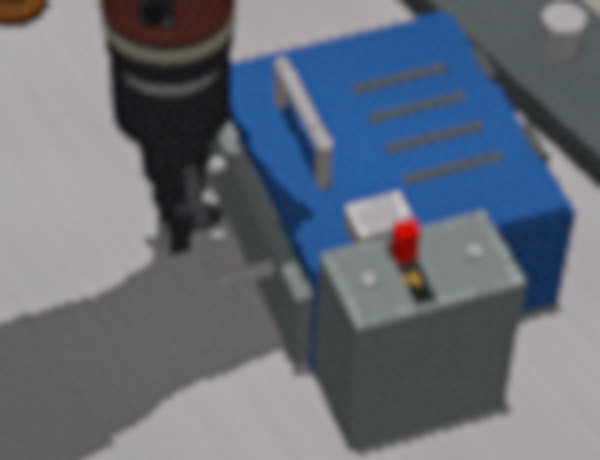

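The side view shows the drawer front flush against the box, the TCP stopped firm at unit x = -0.064, and the push force rising. The drawer is shut, so I back off and turn to the cover handle.

arm_command(delta_pos=[[0.01,0,0],[0.03,0,0],[0.045,0,0],[0.045,0,-0.04],[0.045,0,-0.09],[0.045,0,-0.14],[0.03,0,-0.16],[-0.01,0,-0.16],[-0.05,0,-0.16],[-0.08,0,-0.16],[-0.08,0,-0.16],[-0.08,0,-0.16],[-0.08,0,-0.16],[-0.08,0,-0.16],[-0.08,0,-0.16],[-0.08,0,-0.16]], angular=[[0,0,0],[0,0,0],[0,0,0],[0,0,0.1],[0,0,0.25],[0,0,0.4],[0,0,0.54],[0,0,0.68],[0,0,0.82],[0,0,0.96],[0,0,1.1],[0,0,1.24],[0,0,1.38],[0,0,1.52],[0,0,1.57],[0,0,1.57]], hand=[0,0,0,0.3,0.6,0.6,0.6,0.6,0.6,0.6,0.6,0.6,0.6,0.6,0.6,0.6])

```text
time_s: 13.05
tcp_pos: [0.6159, 0.0435, 0.2074]
eef_rot: [0.775, 0.632, 0.0, 0.0]
contact_force: [0.3, 0.6, 0.1]
finger_gap: 0.6
```

```bash
python3 - <<'E'
from h import *
p=imaging.capture('wrist'); save(p,'w6')
print(proj(p,[[*u2w(.03,y),.143] for y in(-.03,.01,.05)]))
print(proj(p,[u2w(.0475,-.122,.1575)]))
go(u2w(.03,.01,.2),YAW)
go(u2w(.03,.01,.127),YAW)
E
```

```text
[[335.25846484 306.40453605]
 [335.99017472 250.25107088]
 [336.81078374 187.27523735]]
[[358.9942067  430.76267651]]
t 13.1 tcp [0.6158 0.0435 0.2074] ax [[0.198, 0.98, 0.0], [0.98, -0.198, 0.001]] F [-0.7 -0.  -0.4] gap 0.599 j [-0.05  0.48  0.07  1.16 -0.    1.72]
to [0.6269 0.0513 0.2   ] delta [0.0099, 0.0093, 0.0074] rot [0.0009, -0.0, 0.0017]
t 13.1 tcp [0.6158 0.0435 0.2074] ax [[0.198, 0.98, 0.0], [0.98, -0.198, 0.001]] F [-0.7 -0.  -0.4] gap 0.599 j [-0.05  0.48  0.07  1.16 -0.    1.72]
to [0.6269 0.0513 0.127 ] delta [0.0099, 0.0093, 0.0804] rot [0.0009, -0.0, 0.0017]
```

View pics/w6.png

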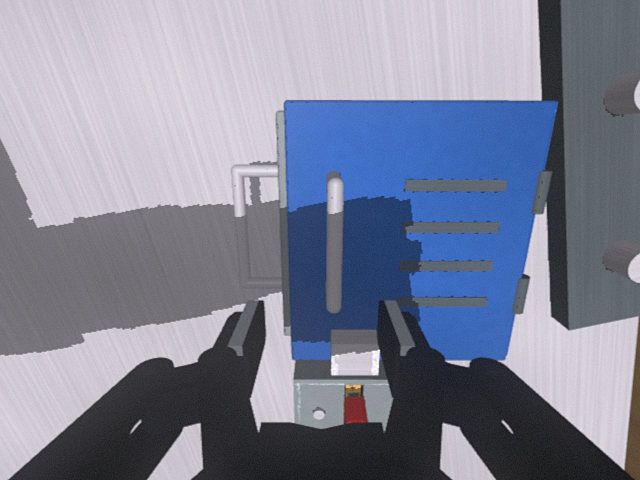

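The bar runs at column 335, rows 182–310, which agrees with the predicted points. Moving over it, then down, and pinching.

arm_command(delta_pos=[[0.01,0.009,0.007],[0.01,0.009,0.007],[0.01,0.009,0.03],[0.01,0.009,0.055],[0.01,0.009,0.07],[0.01,0.009,0.078],[0.01,0.009,0.08],[0.01,0.009,0.08],[0.01,0.009,0.08],[0.01,0.009,0.08],[0.01,0.009,0.08],[0.01,0.009,0.08],[0.01,0.009,0.08],[0.01,0.009,0.08],[0.01,0.009,0.08]], angular=[[0,0,0],[0,0,0],[0,0,0],[0,0,0],[0,0,0],[0,0,0],[0,0,0],[0,0,0],[0,0,0],[0,0,0],[0,0,0],[0,0,0],[0,0,0],[0,0,0],[0,0,0]], hand=[0.6,0.6,0.6,0.6,0.6,0.6,0.6,0.6,0.3,0,0,0,0,0,0], grip_force=40)

```text
time_s: 14.6
tcp_pos: [0.6261, 0.0517, 0.128]
eef_rot: [0.774, 0.633, 0.0, -0.0]
contact_force: [-2.9, 0.4, 5.1]
finger_gap: 0.099
```

```bash
python3 -c "
from h import *
s=st(); print(R.from_quat(s['eef_rot']).as_matrix()[:,2])
print('unit',(s['tcp_pos'][:2]-U)@np.array([[np.cos(YAW),-np.sin(YAW)],[np.sin(YAW),np.cos(YAW)]]))"
```

```text
t 14.6 tcp [0.6261 0.0517 0.128 ] ax [[0.2, 0.98, 0.0], [0.98, -0.2, -0.0]] F [-2.9  0.4  5.1] gap 0.099 j [-0.03  0.55 -0.02  0.99  0.    1.74]
[-3.11719496e-05  1.78096976e-04 -9.99999984e-01]
unit [0.02912532 0.01019142]
```

Bar gripped. Gentle tug, 6 mm along the arc.

arm_command(delta_pos=[[0,0,-0.001],[0,0.0005,-0.002],[0,0.001,-0.003],[0,0.001,-0.004],[0,0.0015,-0.005],[0,0.002,-0.006],[0,0.002,-0.006]], angular=[[0,0,0],[0,0,0],[0,0,0],[0,0,0],[0,0,0],[0,0,0],[0,0,0]], hand=[0,0,0,0,0,0,0])

```text
time_s: 15.3
tcp_pos: [0.6276, 0.0513, 0.1332]
eef_rot: [0.774, 0.633, -0.0, -0.001]
contact_force: [-5.8, 3.4, -1.2]
finger_gap: 0.097
```

arm_command(delta_pos=[[0,0.0005,-0.001],[0,0.0005,-0.002],[0,0.001,-0.003],[0,0.001,-0.003]], angular=[[0,0,0],[0,0,0],[0,0,0],[0,0,0]], hand=[0,0,0,0])

```text
time_s: 15.7
tcp_pos: [0.6286, 0.0511, 0.1362]
eef_rot: [0.774, 0.633, -0.0, -0.001]
contact_force: [-4.9, 1.7, -1.9]
finger_gap: 0.098
```

arm_command(delta_pos=[[0,0.001,-0.003],[0,0.002,-0.006],[0,0.003,-0.009],[0,0.004,-0.012],[0,0.004,-0.012]], angular=[[0,0,0],[0,0,0],[0,0,0],[0,0,0],[0,0,0]], hand=[0,0,0,0,0])

```text
time_s: 16.2
tcp_pos: [0.6335, 0.05, 0.1489]
eef_rot: [0.775, 0.633, 0.0, 0.0]
contact_force: [-4.3, 1.1, -1.7]
finger_gap: 0.1
```

```bash
python3 - <<'E'
from h import *
st()
h=u2w(.175,0,.1); s=status.state()
c=u2w(.03,.01)
for q in [.14,.25,.35,.45,.55,.65,.72,.79]:
    a=.288+q; X=u2w(.175-.1512*np.cos(a),.01,.1+.1512*np.sin(a)-.0155); d=R.from_quat(s['eef_rot']).inv().apply(X-s['tcp_pos']); print(q,np.round(d,4))
p=imaging.capture('side'); cv2.imwrite('pics/s7.png',cv2.resize(p['img'][150:305,262:462],(800,620))[:600,:,::-1])
E
```

```text
t 16.2 tcp [0.6335 0.05   0.1489] ax [[0.2, 0.98, 0.0], [0.98, -0.2, 0.001]] F [-4.3  1.1 -1.7] gap 0.1 j [-0.04  0.55  0.03  1.05 -0.    1.74]
0.14 [-0.0001  0.0007  0.0016]
0.25 [-0.0001  0.0085 -0.0131]
0.35 [-0.0001  0.0168 -0.0257]
0.45 [-0.0001  0.0264 -0.0373]
0.55 [-0.0001  0.0372 -0.048 ]
0.65 [-0.0001  0.0489 -0.0575]
0.72 [-0.0001  0.0576 -0.0635]
0.79 [-0.0001  0.0668 -0.0688]
```

View pics/s7.png

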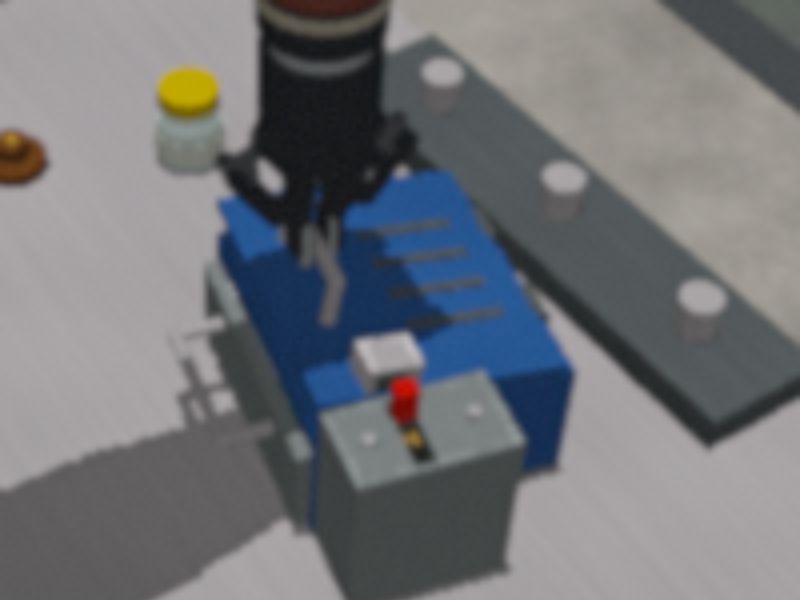

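The cover rose 21 mm at about 2 N, well past the 3.5 mm catch slack, so it isn't caught and the release stays untouched. Continuing along the arc to about 45°.

arm_command(delta_pos=[[0,0.003,-0.005],[0,0.006,-0.01],[0,0.009,-0.014],[0,0.013,-0.02],[0,0.017,-0.026],[0,0.022,-0.032],[0,0.026,-0.037],[0,0.032,-0.043],[0,0.037,-0.048],[0,0.043,-0.053],[0,0.049,-0.0575],[0,0.053,-0.0605],[0,0.058,-0.0635],[0,0.062,-0.066],[0,0.066,-0.0685],[0,0.066,-0.0685],[0,0.066,-0.0685]], angular=[[0,0,0],[0,0,0],[0,0,0],[0,0,0],[0,0,0],[0,0,0],[0,0,0],[0,0,0],[0,0,0],[0,0,0],[0,0,0],[0,0,0],[0,0,0],[0,0,0],[0,0,0],[0,0,0],[0,0,0]], hand=[0,0,0,0,0,0,0,0,0,0,0,0,0,0,0,0,0])

```text
time_s: 17.95
tcp_pos: [0.6981, 0.0368, 0.2196]
eef_rot: [0.775, 0.633, 0.001, 0.001]
contact_force: [-10.9, 1.9, 14.1]
finger_gap: 0.101
```

```bash
python3 - <<'E'
from h import *
s=st(); g=(s['tcp_pos'][:2]-U)@[np.cos(YAW),np.sin(YAW)]
print('q',np.arctan2(s['tcp_pos'][2]+.0155-.1,.175-g)-.288, np.hypot(s['tcp_pos'][2]+.0155-.1,.175-g))
p=imaging.capture('side'); c=imaging.capture('scene')
for n,l in(('side',['insert','jar','wrench','release_knob']),('scene',['insert','jar','wrench'])):
    for k in l: print(n,k,[(np.round(d['point']).tolist(),round(d['score'],2)) for d in models.search_frame(p if n=='side' else c,k)][:2])
cv2.imwrite('pics/s8.png',np.hstack([cv2.resize(p['img'][150:330,262:442],(400,400)),cv2.resize(c['img'][170:350,210:390],(400,400))])[:,:,::-1])
E
```

```text
t 17.95 tcp [0.6981 0.0368 0.2196] ax [[0.2, 0.98, 0.0], [0.98, -0.2, 0.002]] F [-10.9   1.9  14.1] gap 0.101 j [-0.05  0.65  0.38  1.31 -0.    1.72]
q 0.791006235312522 0.15322001404193072
side insert [([373.0, 404.0], 0.62), ([336.0, 235.0], 0.45)]
side jar [([307.0, 185.0], 0.61)]
side wrench [([461.0, 367.0], 0.62)]
side release_knob []
scene insert []
scene jar []
scene wrench [([201.0, 201.0], 0.93)]
```

View pics/s8.png

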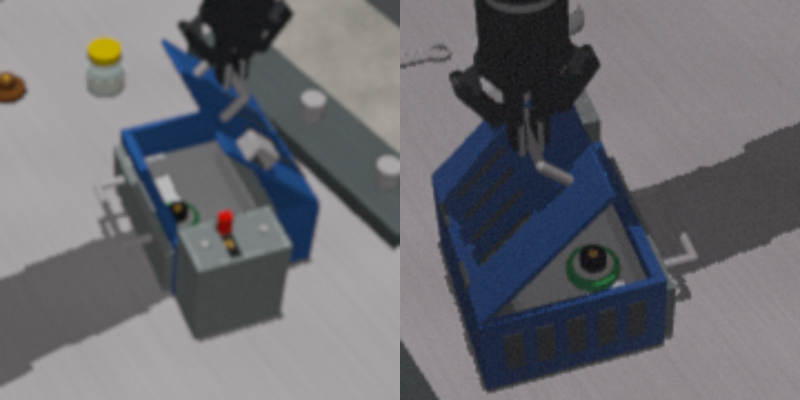

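The cover is open about 45°, with the cap upright inside, the drawer shut and the knob unmoved. A small residual radial force remains, so I ease it by a millimetre or so.

arm_command(delta_pos=[[0,-0.0005,-0.001],[0,-0.001,-0.002],[0,-0.001,-0.002],[0,-0.001,-0.002],[0,-0.001,-0.002],[0,-0.001,-0.002],[0,-0.001,-0.002]], angular=[[0,0,0],[0,0,0],[0,0,0],[0,0,0],[0,0,0],[0,0,0],[0,0,0]], hand=[0,0,0,0,0,0,0])

```text
time_s: 19.1
tcp_pos: [0.6969, 0.0371, 0.219]
eef_rot: [0.774, 0.633, -0.0, 0.0]
contact_force: [-4.1, 1.1, 3.4]
finger_gap: 0.099
```

```bash
python3 - <<'E'
from h import *
s=st(); g=(s['tcp_pos'][:2]-U)@[np.cos(YAW),np.sin(YAW)]
print('q',np.arctan2(s['tcp_pos'][2]+.0155-.1,.175-g)-.288)
print(env.job_done()); st()
E
```

```text
t 19.1 tcp [0.6969 0.0371 0.219 ] ax [[0.2, 0.98, -0.0], [0.98, -0.2, 0.0]] F [-4.1  1.1  3.4] gap 0.099 j [-0.05  0.64  0.38  1.31 -0.    1.72]
q 0.7820734549133779
the job is handed in; nothing more can be done
None
the job is handed in; nothing more can be done
```

The job is done and handed in at about 19 s of the 72 s allowed. The cap is in the shut drawer, and the gripper is holding the cover at about 45°.

- **Cap and drawer:** I set the green cap down flat, boss up, in the drawer. I then pushed the drawer shut by its handle until it met a firm stop, and the side view showed its front flush with the box.
- **Cover catch:** On a gentle tug the cover rose 21 mm at about 2 N, well past the 3.5 mm slack. It was not caught, so I left the red release alone.
- **Holding position:** My last estimate of the cover angle was 0.78 rad, with the bar still in the fingers and about 5 N of residual force.
- **Last pictures:** The cap was upright in the shut drawer. The release looked unmoved, but the detector did not find its knob in that last side picture.
- **Bystanders:** In the last side picture the detector found the insert where it started, and the jar and wrench within about 6 pixels of their first positions. In the scene picture it found the wrench in place. It missed the jar and the insert there; the arm hid part of that view.

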